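Release the battery box drawer through its catch hole

TASK

The drawer of the grey battery box is latched: take the wooden dowel out of its stand, push it gently down through the small hole in the top of the box onto the hidden spring catch, and keep the catch pressed until the drawer springs fully open. Then put the dowel back in the hole of its stand, standing on the bottom of the hole, and let go. Leave the other things on the table where they are.

Things in the scene. Friction and masses are not known exactly. Their poses are not given: they have to be found in the camera images.
- battery_box: Grey metal battery box, fixed: 160 mm long (its x), 120 wide (its y), 100 high, flat aluminium top 5 mm thick. Origin: centre of its underside; z up; x points to its drawer end. Two terminal posts 16 mm high stand on top, 55 mm from centre towards the drawer, 25 mm either side. A push by the dowel of more than 25 N on the box or its catch breaks something.
- hole (a point): Centre of the mouth of the round vertical release hole in the box's top, level with the top, 50 mm from the box's centre away from the drawer. 15 mm across, slightly chamfered. Below it lies the back of the spring catch, a flat steel striker 20 mm across; its depth differs at every start, 8 to 32 mm below this point, and is not measured: find it by feel.
- drawer (a joint): Drawer opening in m: under 0.002 latched, 0.05 fully open. Own spring slides it along the box's x, damped, about 25 mm/s. Catch: resists a push with 3 N at first, 0.75 N more per mm; frees the drawer after 6 to 7 mm (9 to 10 N); hard stop at 10 mm (about 11 N). Keep it pressed till the drawer is 30 mm out: let go earlier, it catches the drawer again 18 mm out, until pressed once more.
- dowel_mid (a point): Centre (half-way up) of the plain round wooden dowel, 12 mm across and 140 mm long, 13 g or so, its foot slightly chamfered. z runs along it, up from the foot. It stands upright in the stand, its foot on the bottom of the hole, with 108 mm of it above the stand's top.
- dowel_foot (a point): Centre of the dowel's foot end, 70 mm below dowel_mid along its z.
- stand_hole (a point): Centre of the mouth of the hole in the dowel's stand, a plywood block 70 x 70 x 40 mm fixed to the table; this point is on its top, 40 mm above the table. The hole is vertical, 15 mm across and 32 mm deep, its mouth chamfered.
- cell_holder: Bystander: clear plate 66 x 58 mm, 20 mm high, with three small cells; loose. Origin: centre of its underside.
- brass_mass: Bystander: brass weight, 32 mm across, 46 mm high; loose. Origin: centre of its underside.
- alu_rod: Bystander: upright aluminium cylinder, 28 mm across, 50 mm high; loose. Origin: centre of its underside.
- beaker: Bystander: glass beaker, 68 mm across, 85 mm high; loose. Origin: centre of its underside.
- spool: Bystander: black spool of copper, 48 mm across, 36 mm high; loose. Origin: centre of its underside.
- pen: Bystander: green pen, 125 mm long, 10 mm thick, lying loose on the notebook. Origin: middle of its underside.
There are look-alikes about, which are no part of the job. There is more than one size of the part that bears stand_hole; the job needs the middle-sized.

How it is judged:
By the outcome, as a careful person would: the job done as asked, in the order asked, and still so for the second after the job is handed in, with the robot touching nothing.
It also fails if it takes over 64 s, if anything falls off the work surface, if the arm or the gripper's body presses on something with over 40 N, if the wrist force passes 120 N, or if a joint passes its speed limit or range.

ROBOT

A 6-joint arm with a two-finger parallel gripper is mounted at the origin on the work surface. World frame = base frame: x ahead of the robot, y to its left, z up, the work surface at z = 0. Lengths are in m, angles in rad, forces in N, time in s.
With the tool pointing down it reaches from about 0.375 to 0.9 m from the base axis. Payload 3.1 kg.
Tool frame: the origin (TCP) lies midway between the tips of the shut fingers; the grasp point (between the pads) lies 19 mm behind it; x points along the fingers, y is the direction in which the jaws open and shut, and the axes are right-handed (so a half turn about x gives the same grasp; the last joint's range is limited). The gripper opens to 85 mm and grips with 20 to 120 N. Pads are 22 mm wide; open, the fingers measure 114 mm over their backs; the gripper's body (76 mm by 85 mm) begins 54 mm behind the grasp point. The pads swing forward as they close: fully open they stand 13 mm farther back than shut.
Start: joints at [-1.518, 0.527, 1.433, -0, 1.181, -0.178], TCP at [0.144, -0.608, 0.231] pointing down, gripper open.
Joint ranges: [-3.08, 3.08], [-0.75, 2.2], [0.22, 2.44], [-1.43, 4.57], [0, 2.65], [-2.85, 2.85]. Speed limits (rad/s): [2.79, 2.79, 3.14, 3.14, 3.14, 3.14].

INTERFACE

Orientations are given as a unit quaternion [x, y, z, w].
In Python, from station import manip gives the robot as it stands.
- The arm moves only by the tool carry_out, never from a script. Its argument "commands" is a list that holds one entry, the list of rows, each a list of 7 numbers: the shift along the tool's x, y, z in units of 25 mm (1.0 is 25 mm), then the turn, a rotation vector about the tool's x, y, z in units of 5 degrees (1.0 is 5 degrees), then the finger opening in mm, from 0 to 85.4. A call has exactly 5 rows; each row is the pose to reach, as a shift and turn from the pose commanded when the call began, along the tool's axes at that moment; what a row does not reach only later rows make up. A row lasts 1/10 s, in which the tool goes at most 50 mm and 8.59 degrees, less where a joint would pass 70% of its speed; a pose out of reach is approached as far as the arm can. A call with a gripper value outside its range is refused whole. The fingers move at their own pace and stop on an object; "force" is the grip in N (left out, the last holds). Time passes only in rows, so rows that repeat a pose let the fingers close, or fill a call up. It gives the time, the measured TCP pose, the force and the opening at its end, in the units of the state.
- manip.sense(): the state, without advancing time (a new reading comes with each control period).
- manip.snapshot(name): name is "side" or "top"; returns a dict with "image" (384x512x3 uint8, red, green, blue), "fx", "fy", "cx", "cy" (pixels), "rvec" (rotation vector, rad) and "tvec" (3), from world to camera coordinates, as OpenCV has them. Camera axes: x right, y down, z forward; pixel columns grow to the right and rows downward; lengths in m; the calibration is good to about 2 mm. A picture is of the moment at which its call begins. There is no depth.
- manip.sign_off(): hands the job in, once; it reports no verdict.
The state is a dict: "t": time; "q": joint angles; "qd": joint speeds; "tau": joint torques, N m; "tcp_pos": TCP position; "tool_rot": TCP orientation; "force": force on the tool from outside, world axes, zero at the start; "ft_torque": the same for the moment, N m; "finger_gap": opening from 0.0 (shut) to 1.0 (fully open).
Only numpy, scipy, OpenCV 4.12 (cv2) and the standard library are available. Lean on these libraries where they do the work, as an engineer would, in place of code of your own. Each camera call takes 0.05 s, during which the arm holds its last target.

## Working session

There is one attempt and no reset: what is moved stays moved. The work goes in short steps, Python scripts to look and compute and a tool call to move; the robot and the scene stay as the last step left them, time stands still between calls to the robot, and variables do not carry over. Pictures are saved under pics/ and viewed, and the job is handed in when it is done.

Besides the shell and the picture viewer there is one more tool, called as name([rows], argument=value, ...), one row to a line, values as JSON. carry_out: Moves the arm, as the interface text tells. Its arguments: {"type":"object","properties":{"commands":{"type":"array"},"force":{"type":"number"}},"required":["commands"]}

```bash
mkdir -p pics; ls; cat > h.py <<'E'
import numpy as np,cv2
from station import manip
from scipy.spatial.transform import Rotation as R
E
python3 - <<'E'
from h import *
import pickle
s=manip.sense();print(s)
d={}
for n in("side","top"):
    p=manip.snapshot(n);d[n]=p;cv2.imwrite(f"pics/{n}0.png",cv2.resize(p["image"][:,:,::-1],(800,600),interpolation=cv2.INTER_CUBIC))
    print(n,{k:p[k] for k in p if k!="image"})
pickle.dump(d,open("d0.pkl","wb"))
E
```

```text
pics
{'t': 0.0, 'q': array([-1.51750770e+00,  5.28472049e-01,  1.43390858e+00,  3.25400816e-06,
        1.18137029e+00, -1.78489811e-01]), 'qd': array([-0.00022047,  0.00018212,  0.00027506,  0.00132593, -0.00064356,
       -0.00033152]), 'tau': array([-7.77240007e-05, -4.42343187e+01, -1.78026652e+01, -2.16589251e-04,
        8.48556199e-03,  1.31968318e-05]), 'tcp_pos': array([ 0.14356526, -0.60755723,  0.23032799]), 'tool_rot': array([ 0.7024122 ,  0.08252377, -0.7023146 ,  0.08100077]), 'force': array([0.07637524, 1.0451891 , 0.05887664]), 'ft_torque': array([-0.06273072,  0.02189664, -0.00436433]), 'finger_gap': 1.0013472470508873}
side {'fx': 497.21709830037423, 'fy': 497.21709830037423, 'cx': 252.11357928510023, 'cy': 201.39787894210693, 'rvec': array([ 0.74659211, -2.46885274,  1.25088788]), 'tvec': array([0.43406603, 0.22609153, 1.17531825])}
top {'fx': 463.0609981757865, 'fy': 463.0609981757865, 'cx': 260.9384939644277, 'cy': 193.64915079521452, 'rvec': array([ 2.21363401, -2.14773946,  0.10383992]), 'tvec': array([-0.01232238,  0.52195506,  1.65780778])}
```

View pics/side0.png

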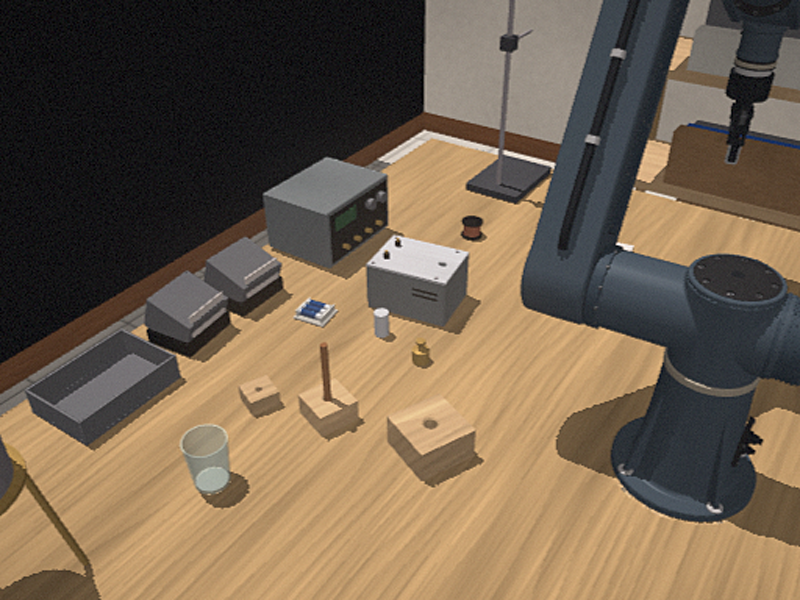

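View pics/top0.png

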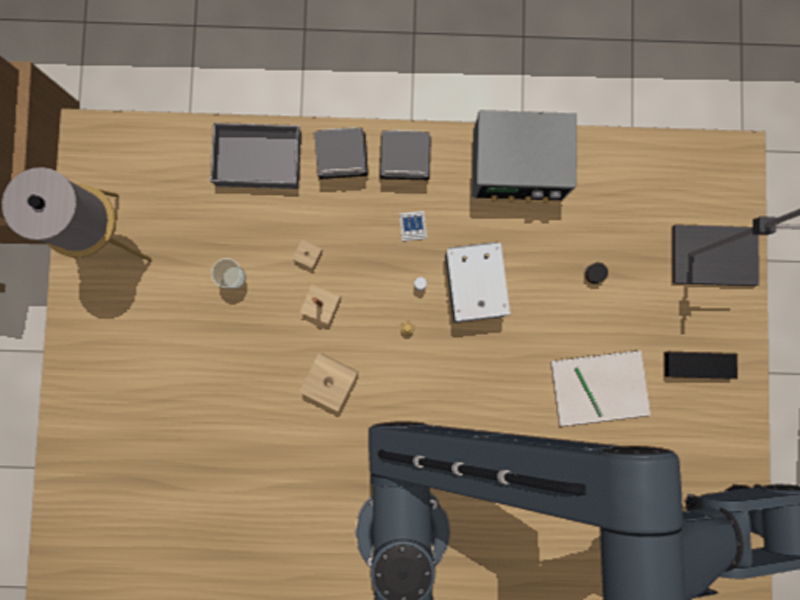

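Three wooden blocks have holes: small (side 260,393; top 307,256), middle with the dowel (side 328,405; top 320,306) and large (side 431,437; top 329,383). The middle one fits because it's the middle size and it holds the dowel. There's one box with a hole at side (442,264), top (481,303), and its posts are at the far end. I'll confirm in crops.

```bash
python3 - <<'E'
import pickle,cv2,numpy as np
d=pickle.load(open("d0.pkl","rb"))
def crop(n,x,y,w,h,k):
    return cv2.resize(d[n]["image"][y:y+h,x:x+w,::-1],None,fx=k,fy=k,interpolation=cv2.INTER_CUBIC)
# original px = 0.64*shown
cv2.imwrite("pics/c1.png",crop("side",150,205,160,112,5))
cv2.imwrite("pics/c2.png",crop("side",220,135,100,75,8))
cv2.imwrite("pics/c3.png",crop("top",180,150,160,115,5))
E
```

```text
(no output)
```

View pics/c1.png

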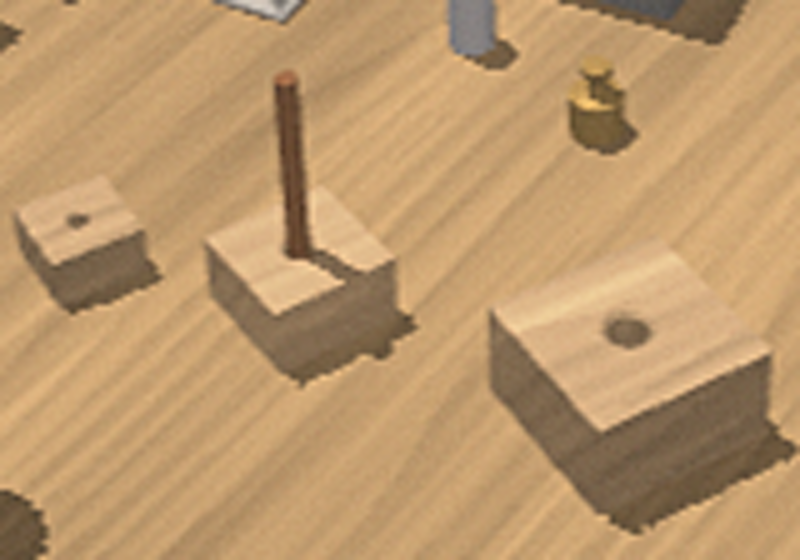

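View pics/c2.png

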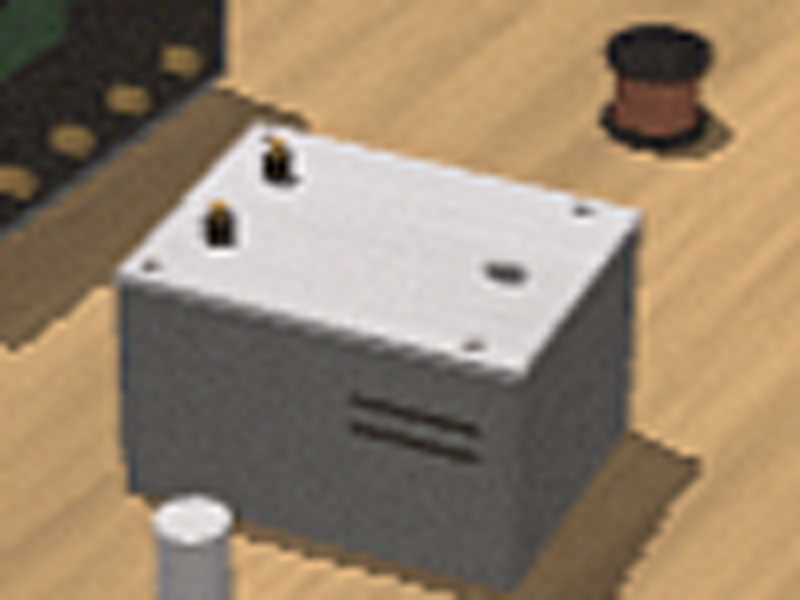

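View pics/c3.png

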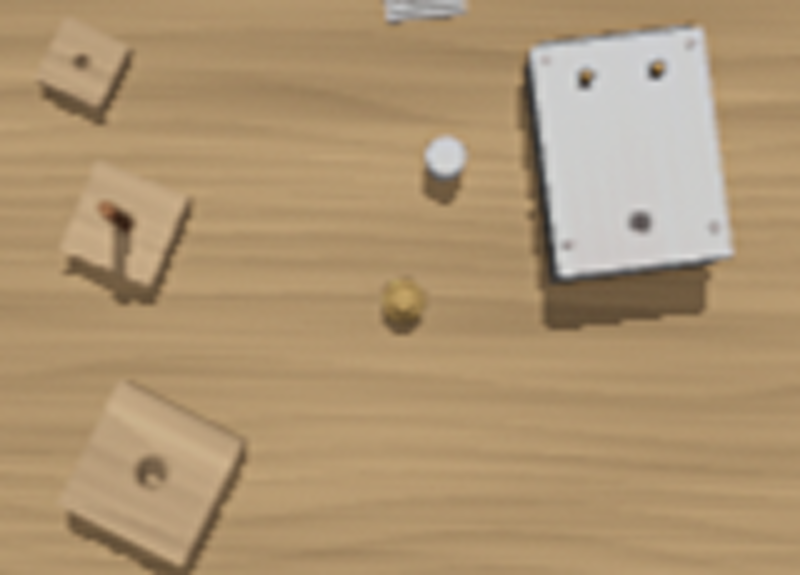

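The crops confirm the middle block (side crop, dowel base at 299,255) and the box hole (507,272 in its crop). Next I fit the poses.

```bash
cat > fit.py <<'E'
from h import *
import pickle
from scipy.optimize import least_squares
d=pickle.load(open("d0.pkl","rb"))
def K(p): return np.array([[p["fx"],0,p["cx"]],[0,p["fy"],p["cy"]],[0,0,1.]])
def proj(p,P): return cv2.projectPoints(np.float64(P).reshape(-1,3),p["rvec"],p["tvec"],K(p),None)[0].reshape(-1,2)
def onplane(p,uv,z):
    Rm=cv2.Rodrigues(p["rvec"])[0];c=-Rm.T@p["tvec"]
    r=Rm.T@np.linalg.inv(K(p))@np.array([uv[0],uv[1],1]);return c+r*(z-c[2])/r[2]
def c1(a):return (np.float64(a)+.5)/5-.5+[150,205]
def c2(a):return (np.float64(a)+.5)/8-.5+[220,135]
def c3(a):return (np.float64(a)+.5)/5-.5+[180,150]
if __name__=="__main__":
    S,T=d["side"],d["top"]
    def fit(M,obsS,obsT,x0,use):
        M=np.float64(M)
        def P(q): return np.c_[M[:,:2]@np.array([[np.cos(q[2]),np.sin(q[2])],[-np.sin(q[2]),np.cos(q[2])]])+q[:2],M[:,2]]
        def f(q):
            o=[]
            if 'S' in use:o.append((proj(S,P(q))-obsS).ravel())
            if 'T' in use:o.append((proj(T,P(q))-obsT).ravel())
            return np.concatenate(o)
        r=least_squares(f,x0,loss='soft_l1');return r.x,np.abs(r.fun).reshape(-1,2).max(1).round(2),P(r.x)
    # stand: corners + dowel base centre
    M=[[-35,35,40],[35,35,40],[35,-35,40],[-35,-35,40]]
    oS=c1([(205,240),(320,188),(397,260),(282,313)])
    oT=c3([(98,162),(191,197),(152,290),(63,247)])
    for n,p,o in(("S",S,oS),("T",T,oT)):
        w=np.array([onplane(p,u,.04) for u in o]);print(n,w[:,:2].round(4).tolist(),w.mean(0).round(4))
    for n,p,a in(("S",S,c1((286,78))),("T",T,c3((104,207)))):print("doweltop",n,onplane(p,a,.148).round(4))
    for n,p,a in(("S",S,c1((299,254))),("T",T,c3((126,224)))):print("dowelbase",n,onplane(p,a,.04).round(4))
    oS=c2([(262,122),(640,215),(522,376),(120,275),(507,272)])
    oT=c3([(702,28),(733,257),(556,278),(531,46),(640,222)])
    for n,p,o in(("S",S,oS),("T",T,oT)):
        w=np.array([onplane(p,u,.1) for u in o]);print("box",n,w[:,:2].round(4).tolist(),w[:4].mean(0).round(4))
    M=np.array([[80,-60,100],[-80,-60,100],[-80,60,100],[80,60,100],[-50,0,100]])/1e3
    for use in("S","T","ST"):
        q,r,P=fit(M,oS,oT,[.65,-.1,0],use);print(use,q.round(4),r,"hole",P[4].round(4))
    M=np.array([[35,35,40],[35,-35,40],[-35,-35,40],[-35,35,40]])/1e3
    oS=c1([(205,240),(320,188),(397,260),(282,313)]);oT=c3([(98,162),(191,197),(152,290),(63,247)])
    for use in("S","T","ST"):
        q,r,P=fit(M,oS,oT,[.6,.2,-.5],use);print(use,q.round(4),r)
    for n,p,z in(("S",S,0),):
        print("alu",onplane(S,c1((474,50)),0).round(3),"brass",onplane(S,c1((600,140)),0).round(3),"beaker",onplane(S,np.array([213,482])*.64,0).round(3))
E
python3 fit.py
```

```text
S [[0.5545, 0.2302], [0.5305, 0.1666], [0.4649, 0.1891], [0.4893, 0.2505]] [0.5098 0.2091 0.04  ]
T [[0.5558, 0.2267], [0.5326, 0.1589], [0.4649, 0.1843], [0.4938, 0.2492]] [0.5118 0.2048 0.04  ]
doweltop S [0.5112 0.2082 0.148 ]
doweltop T [0.5139 0.2076 0.148 ]
dowelbase S [0.5085 0.2124 0.04  ]
dowelbase T [0.5117 0.2048 0.04  ]
box S [[0.652, -0.194], [0.4951, -0.2136], [0.4765, -0.0969], [0.6337, -0.0738], [0.5162, -0.1525]] [ 0.5643 -0.1446  0.1   ]
box T [[0.6563, -0.1981], [0.4967, -0.2226], [0.4785, -0.1004], [0.6399, -0.079], [0.5191, -0.1576]] [ 0.5679 -0.15    0.1   ]
S [ 0.5646 -0.1448  0.1438] [0.32 0.66 0.11 0.36 0.21] hole [ 0.5151 -0.152   0.1   ]
T [ 0.568  -0.1501  0.1429] [0.17 0.48 0.52 0.36 0.16] hole [ 0.5185 -0.1572  0.1   ]
ST [ 0.5671 -0.1488  0.143 ] [0.63 1.   0.95 1.04 0.66 0.41 0.87 0.26 0.6  0.52] hole [ 0.5176 -0.1559  0.1   ]
S [ 0.5098  0.209  -0.3318] [0.16 0.58 0.46 0.91]
T [ 0.5117  0.2047 -0.3628] [0.47 0.19 0.47 0.65]
ST [ 0.5111  0.2068 -0.3416] [0.66 1.22 1.03 0.45 0.38 0.88 0.43 1.08]
alu [ 0.561 -0.015  0.   ] brass [0.456 0.014 0.   ] beaker [0.567 0.417 0.   ]
```

```bash
cat >> h.py <<'E'
def st():
    s=manip.sense();Rm=R.from_quat(s["tool_rot"]).as_matrix()
    print("t",round(s["t"],2),"tcp",s["tcp_pos"].round(4),"F",s["force"].round(2),"gap",round(s["finger_gap"]*85.4,1));return s,Rm
def go(target,yawy=None):
    """shift in tool units to world target; turn to bring tool x to -z and tool y to horizontal direction angle yawy"""
    s,Rm=st();d=Rm.T@(np.array(target)-s["tcp_pos"])/.025
    print("shift",d.round(3))
    if yawy is not None:
        x=np.array([0,0,-1.]);y=np.array([np.cos(yawy),np.sin(yawy),0]);D=np.c_[x,y,np.cross(x,y)]
        print("turn",(np.degrees(R.from_matrix(Rm.T@D).as_rotvec())/5).round(3))
E
python3 - <<'E'
from h import *
import pickle
d=pickle.load(open("d0.pkl","rb"))
for n in d:
    Rm=cv2.Rodrigues(d[n]["rvec"])[0];print(n,(-Rm.T@d[n]["tvec"]).round(3))
s,Rm=st();print(Rm.round(3))
for y in(np.pi/2,-np.pi/2): go([.45,-.35,.25],y)
E
```

```text
side [-0.104  0.915  0.879]
top [0.376 0.015 1.697]
t 0.1 tcp [ 0.1436 -0.6076  0.2304] F [-0.19 -0.06  0.52] gap 85.2
[[-0.     0.23  -0.973]
 [ 0.002 -0.973 -0.23 ]
 [-1.    -0.002 -0.   ]]
t 0.1 tcp [ 0.1436 -0.6076  0.2304] F [-0.19 -0.06  0.52] gap 85.2
shift [ -0.765  -7.215 -14.297]
turn [-3.3344e+01 -3.2000e-02 -1.0000e-03]
t 0.1 tcp [ 0.1436 -0.6076  0.2304] F [-0.19 -0.06  0.52] gap 85.2
shift [ -0.765  -7.215 -14.297]
turn [ 2.656e+00 -1.000e-03  2.200e-02]
```

carry_out([
  [[-0.8,-1.4,-2.8,0.6,0,0,85],[-0.8,-2.8,-5.6,1.2,0,0,85],[-0.8,-4.3,-8.4,1.8,0,0,85],[-0.8,-5.8,-11.4,2.66,0,0,85],[-0.8,-7.2,-14.3,2.66,0,0,85]],
])

```text
t: 0.6
tcp_pos: [0.3345, -0.4466, 0.2497]
tool_rot: [-0.707, 0.001, 0.707, 0.001]
force: [0.9, -0.6, 0.5]
finger_gap: 0.994
```

```bash
python3 - <<'E'
from h import *
go([.511,.207,.22],-np.pi/2)
E
```

```text
t 0.6 tcp [ 0.3345 -0.4466  0.2497] F [ 0.91 -0.63  0.5 ] gap 84.9
shift [  1.202 -26.158  -7.004]
turn [-0.025  0.002  0.006]
```

carry_out([
  [[0,-2,-2,0,0,0,85],[0,-4,-4,0,0,0,85],[0,-6,-5,0,0,0,85],[0,-8,-6,0,0,0,85],[0,-10,-7,0,0,0,85]],
])

```text
t: 1.1
tcp_pos: [0.4821, -0.2471, 0.2495]
tool_rot: [-0.707, 0.0, 0.707, 0.0]
force: [0.5, -0.5, 0.5]
finger_gap: 0.997
```

carry_out([
  [[0,-2,0,0,0,0,85],[0,-4,0,0,0,0,85],[0,-6,0,0,0,0,85],[0,-8,0,0,0,0,85],[0,-10,0,0,0,0,85]],
])

```text
t: 1.6
tcp_pos: [0.4808, 0.0029, 0.2497]
tool_rot: [-0.707, 0.0, 0.707, 0.0]
force: [1.1, -0.8, 0.4]
finger_gap: 1.0
```

```bash
python3 - <<'E'
from h import *
go([.511,.207,.22],-np.pi/2)
E
```

```text
t 1.6 tcp [0.4808 0.0029 0.2497] F [ 1.12 -0.82  0.45] gap 85.4
shift [ 1.191 -8.163 -1.204]
turn [-0.008  0.004  0.002]
```

carry_out([
  [[0.4,-2,-0.4,0,0,0,85],[0.8,-4,-0.8,0,0,0,85],[1.2,-6,-1.2,0,0,0,85],[1.2,-7.6,-1.2,0,0,0,85],[1.2,-7.6,-1.2,0,0,0,85]],
])

```text
t: 2.1
tcp_pos: [0.5106, 0.1961, 0.2191]
tool_rot: [-0.707, -0.003, 0.707, -0.002]
force: [-1.1, -0.9, -0.8]
finger_gap: 0.994
```

```bash
python3 - <<'E'
from h import *
p=manip.snapshot("side")
cv2.imwrite("pics/s2.png",cv2.resize(p["image"][190:300,130:290,::-1],None,fx=5,fy=5,interpolation=cv2.INTER_CUBIC))
p=manip.snapshot("top")
cv2.imwrite("pics/t2.png",cv2.resize(p["image"][130:240,140:300,::-1],None,fx=5,fy=5,interpolation=cv2.INTER_CUBIC))
go([.511,.207,.084],-np.pi/2)
E
```

```text
t 2.2 tcp [0.5107 0.1919 0.2194] F [ 0.46 -0.51 -0.45] gap 84.8
shift [ 5.414 -0.609 -0.02 ]
turn [ 0.032  0.014 -0.008]
```

View pics/s2.png

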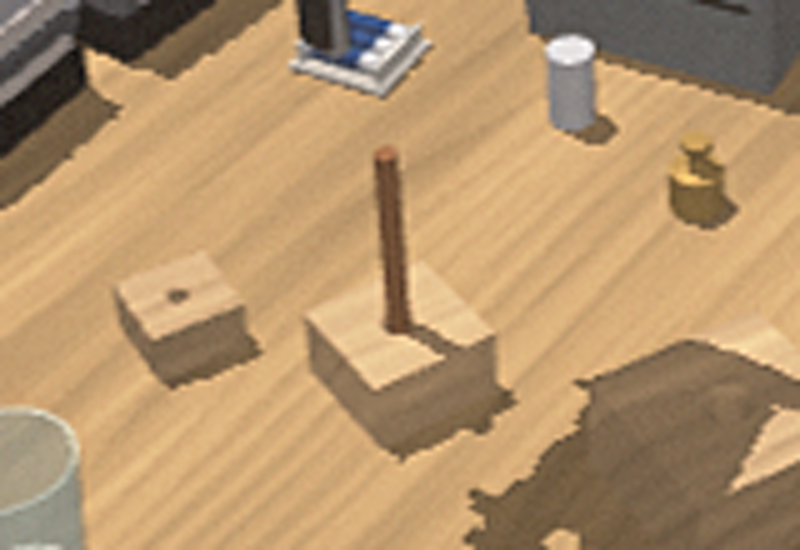

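View pics/t2.png

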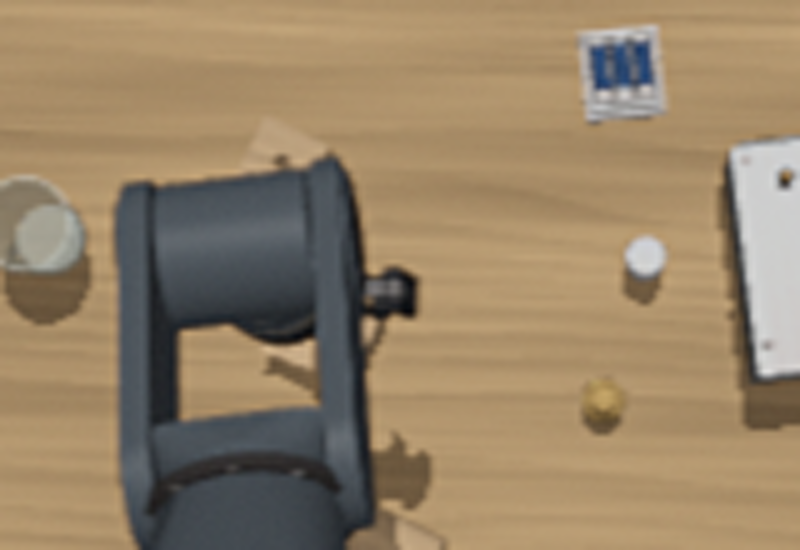

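The side crop shows the dowel upright, with its top at (386,155) and base at (399,330). The gripper is above it, and in the top view the wrist hides the stand. I'm descending around the dowel.

carry_out([
  [[0,-0.6,0,0,0,0,85],[1,-0.6,0,0,0,0,85],[2,-0.6,0,0,0,0,85],[3,-0.6,0,0,0,0,85],[3,-0.6,0,0,0,0,85]],
])

```text
t: 2.7
tcp_pos: [0.5092, 0.2046, 0.1423]
tool_rot: [-0.705, 0.001, 0.71, 0.001]
force: [-0.3, 0.0, -0.5]
finger_gap: 0.994
```

```bash
python3 - <<'E'
from h import *
p=manip.snapshot("side")
cv2.imwrite("pics/s3.png",cv2.resize(p["image"][150:300,130:330,::-1],None,fx=4,fy=4,interpolation=cv2.INTER_CUBIC))
go([.511,.207,.084],-np.pi/2)
E
```

```text
t 2.75 tcp [0.5105 0.2049 0.1439] F [ 0.11 -0.87  0.3 ] gap 84.9
shift [ 2.397 -0.084 -0.027]
turn [-0.028  0.042 -0.007]
```

View pics/s3.png

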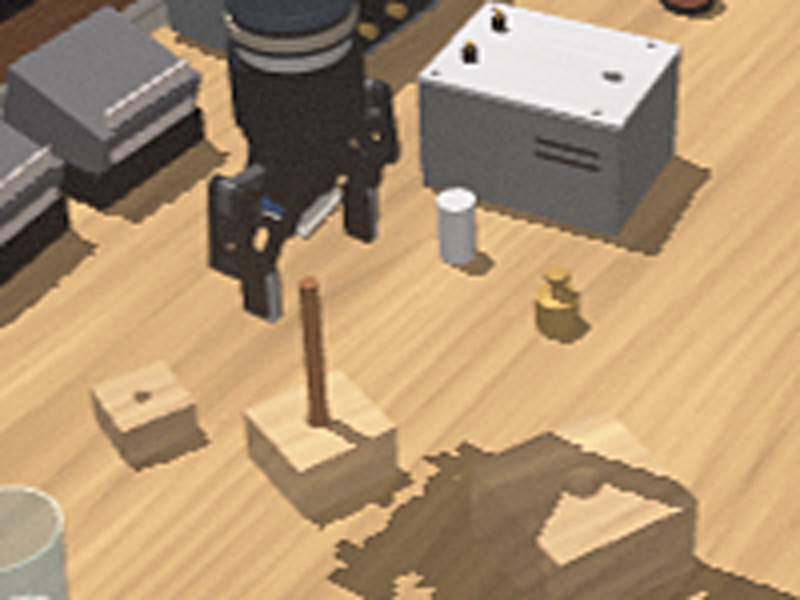

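The dowel top at (310,284) sits between the finger tips at (265,315) and (362,240). I descend and close gently.

carry_out([
  [[0.8,-0.1,0,0,0,0,85],[1.6,-0.1,0,0,0,0,85],[2.4,-0.1,0,0,0,0,85],[2.4,-0.1,0,0,0,0,85],[2.4,-0.1,0,0,0,0,40]],
], force=30)

```text
t: 3.25
tcp_pos: [0.5124, 0.2083, 0.0861]
tool_rot: [0.708, -0.0, -0.707, -0.001]
force: [-0.9, 0.8, 0.1]
finger_gap: 0.851
```

carry_out([
  [[0,0,0,0,0,0,20],[0,0,0,0,0,0,15],[0,0,0,0,0,0,8],[0,0,0,0,0,0,5],[0,0,0,0,0,0,5]],
], force=30)

```text
t: 3.75
tcp_pos: [0.5117, 0.2079, 0.0855]
tool_rot: [0.707, -0.0, -0.707, 0.001]
force: [0.5, -3.2, 3.9]
finger_gap: 0.131
```

```bash
python3 - <<'E'
from h import *
p=manip.snapshot("side")
cv2.imwrite("pics/s4.png",cv2.resize(p["image"][150:300,130:330,::-1],None,fx=4,fy=4,interpolation=cv2.INTER_CUBIC))
go([.511,.207,.084],-np.pi/2)
E
```

```text
t 3.8 tcp [0.5117 0.2079 0.0854] F [-0.08 -2.89  3.38] gap 11.3
shift [0.057 0.035 0.029]
turn [ 0.005 -0.008 -0.012]
```

View pics/s4.png

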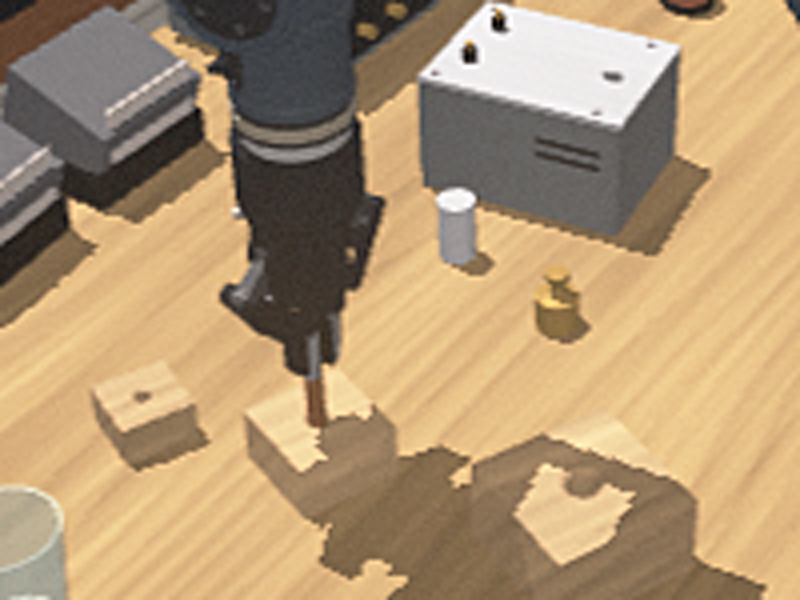

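The jaws stopped at 11.3 mm on the dowel, and its lower part shows at (315,400). I'm lifting it.

carry_out([
  [[-0.4,0.05,0,0,0,0,5],[-1,0.05,0,0,0,0,5],[-2,0.05,0,0,0,0,5],[-3.6,0.05,0,0,0,0,5],[-5.4,0.05,0,0,0,0,5]],
], force=30)

```text
t: 4.3
tcp_pos: [0.5101, 0.2074, 0.2205]
tool_rot: [-0.706, 0.0, 0.708, 0.0]
force: [1.7, -0.3, 0.5]
finger_gap: 0.13
```

carry_out([
  [[-0.2,0,0,0,0,0,5],[-0.2,0,0,0,0,0,5],[-0.2,0,0,0,0,0,5],[-0.2,0,0,0,0,0,5],[-0.2,0,0,0,0,0,5]],
])

```text
t: 4.8
tcp_pos: [0.5104, 0.2071, 0.2233]
tool_rot: [-0.706, 0.0, 0.708, -0.0]
force: [0.3, 0.2, -0.5]
finger_gap: 0.13
```

```bash
python3 - <<'E'
from h import *
p=manip.snapshot("side")
cv2.imwrite("pics/s5.png",cv2.resize(p["image"][180:300,150:310,::-1],None,fx=5,fy=5,interpolation=cv2.INTER_CUBIC))
go([.517,-.155,.2174],-np.pi/2)
E
```

```text
t 4.85 tcp [0.5106 0.2071 0.2235] F [-0.06 -0.69  0.31] gap 11.4
shift [ 0.249 14.483 -0.261]
turn [-0.005  0.034 -0.005]
```

View pics/s5.png

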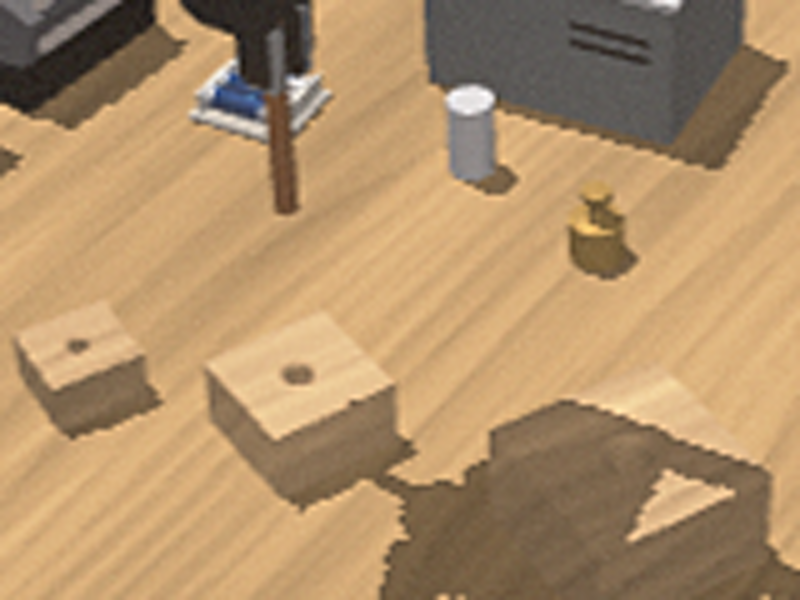

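The dowel is lifted clear with its foot at (285,209), and the empty stand hole is at (298,374). I compare these with the kinematics to get the side camera's bias.

```bash
python3 - <<'E'
from fit import *
S=d["side"]
c=lambda a:(np.float64(a)+.5)/5-.5+[150,180]
print("foot",onplane(S,c((285,209)),.1455).round(4))
print("standhole",onplane(S,c((298,374)),.04).round(4))
p=manip.snapshot("top");cv2.imwrite("pics/t5.png",cv2.resize(p["image"][150:270,180:340,::-1],None,fx=5,fy=5,interpolation=cv2.INTER_CUBIC))
E
```

```text
foot [0.5108 0.2097 0.1455]
standhole [0.5112 0.2098 0.04  ]
```

carry_out([
  [[0,2,0,0,0,0,5],[0.1,4,-0.1,0,0,0,5],[0.2,6,-0.2,0,0,0,5],[0.2,7.6,-0.2,0,0,0,5],[0.2,9.2,-0.2,0,0,0,5]],
])

```text
t: 5.4
tcp_pos: [0.516, -0.0246, 0.2194]
tool_rot: [-0.707, 0.0, 0.707, 0.0]
force: [0.6, -0.1, -1.1]
finger_gap: 0.135
```

carry_out([
  [[0,1.4,0,0,0,0,5],[0,2.8,0,0,0,0,5],[0,4,0,0,0,0,5],[0,5,0,0,0,0,5],[0,5.2,0,0,0,0,5]],
])

```text
t: 5.9
tcp_pos: [0.5165, -0.1556, 0.2195]
tool_rot: [0.707, -0.002, -0.707, -0.001]
force: [-0.6, 0.2, -0.5]
finger_gap: 0.132
```

```bash
python3 - <<'E'
from h import *
go([.517,-.155,.19],-np.pi/2)
E
```

```text
t 5.9 tcp [ 0.5165 -0.1556  0.2195] F [-0.56  0.17 -0.45] gap 11.3
shift [ 1.179 -0.027 -0.018]
turn [-0.042 -0.003 -0.008]
```

carry_out([
  [[0.6,0,0,0,0,0,5],[1.2,0,0,0,0,0,5],[1.35,0,0,0,0,0,5],[1.35,0,0,0,0,0,5],[1.35,0,0,0,0,0,5]],
])

```text
t: 6.4
tcp_pos: [0.5166, -0.1524, 0.1865]
tool_rot: [0.707, 0.0, -0.707, 0.0]
force: [0.4, -0.0, -1.1]
finger_gap: 0.13
```

```bash
python3 - <<'E'
from h import *
p=manip.snapshot("side")
cv2.imwrite("pics/s6.png",cv2.resize(p["image"][135:205,235:325,::-1],None,fx=8,fy=8,interpolation=cv2.INTER_CUBIC))
st()
E
```

```text
t 6.45 tcp [ 0.5168 -0.1526  0.1868] F [-0.34 -0.59 -0.21] gap 11.0
```

View pics/s6.png

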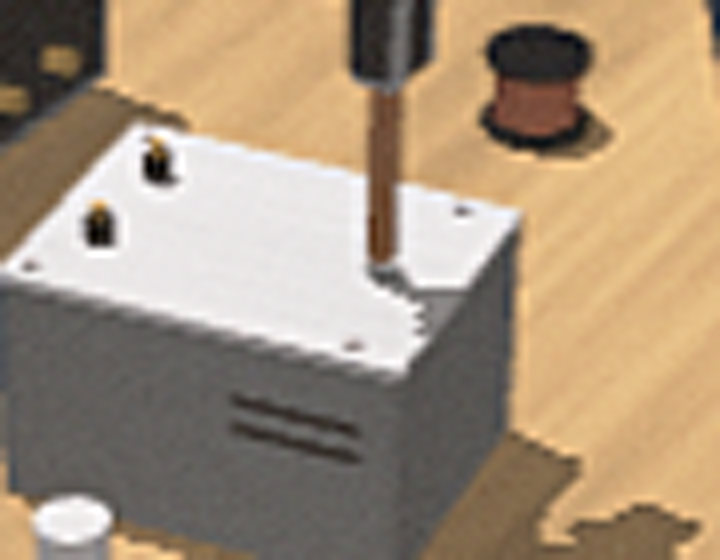

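```bash
python3 - <<'E'
from fit import *
S=d["side"]
c=lambda a:(np.float64(a)+.5)/8-.5+[235,135]
for v in(257,259,261):print("foot",onplane(S,c((382,v)),.1094).round(4))
print("hole",onplane(S,c((387,272)),.1).round(4), "proj hole cand",(proj(S,[[.517,-.1528,.1],[.5155,-.1528,.1]])-[235,135]+.5)*8-.5)
st()
E
```

```text
foot [ 0.5155 -0.1474  0.1094]
foot [ 0.5148 -0.1462  0.1094]
foot [ 0.5141 -0.1451  0.1094]
hole [ 0.5162 -0.1525  0.1   ] proj hole cand [[385.42506612 271.0277972 ]
 [388.94402927 272.2237381 ]]
t 6.45 tcp [ 0.5168 -0.1526  0.1868] F [-0.34 -0.59 -0.21] gap 11.0
```

```bash
python3 - <<'E'
from fit import *
S=d["side"];T=d["top"]
def dark(img,x0,y0,x1,y1):
    g=cv2.cvtColor(img,cv2.COLOR_RGB2GRAY).astype(float)[y0:y1,x0:x1]
    w=np.clip(np.median(g)-15-g,0,None);ys,xs=np.mgrid[y0:y1,x0:x1];print(np.round(g).astype(int));return np.array([(w*xs).sum(),(w*ys).sum()])/w.sum()
a=dark(S["image"],278,165,289,173);print("S",a,onplane(S,a,.1).round(4))
a=dark(T["image"],303,189,313,199);print("T",a,onplane(T,a,.1).round(4))
ims=[manip.snapshot("side")["image"].astype(float) for _ in range(4)]
m=np.mean(ims,0);np.save("s6.npy",m)
# dowel: redness r-b
rb=m[:,:,0]-m[:,:,2]
print(rb[144:174,277:290].round().astype(int))
g=m.mean(2);print(g[158:174,277:292].round().astype(int))
st()
E
```

```text
[[212 212 213 215 215 217 220 215 220 219 219]
 [213 213 213 214 214 216 215 215 218 216 215]
 [211 220 205 192 198 201 205 215 216 215 217]
 [212 210 170 100 108 114 125 172 213 212 214]
 [212 221 189 107  70  70  72 130 199 211 207]
 [213 214 223 214 178 150 146 179 221 208 212]
 [213 208 212 216 218 224 224 218 218 215 212]
 [215 217 216 212 211 210 213 209 209 213 212]]
S [282.76051188 168.75137112] [ 0.5161 -0.1514  0.1   ]
[[203 204 202 202 202 203 202 203 203 205]
 [203 204 203 204 204 204 204 203 203 204]
 [202 204 205 205 205 205 205 204 204 204]
 [203 205 200 177 152 150 172 196 204 205]
 [203 205 186 138  99  97 124 182 204 205]
 [203 204 176 115  85  86 105 172 201 204]
 [202 204 182 131  98  91 119 181 204 204]
 [203 204 202 187 169 152 166 195 203 204]
 [201 203 204 203 202 199 200 203 204 202]
 [202 201 203 203 204 202 203 203 202 202]]
T [307.60785953 193.98160535] [ 0.5191 -0.1577  0.1   ]
[[ 97  81  11   4   5   4   3   0   7  71 108  99  92]
 [ 96  98  87  53  21  -1  -1  -2  37  89  99  91  87]
 [ 94  95  98  98  71  45  41  45  84 100  90  87  86]
 [ 93  92  92  
[... 1844 characters left out ...]
235]
 [231 235 244 219  64  81  71 136 226 238 233 232 233 232 232]
 [231 232 240 211  61  80  70 135 228 241 236 235 234 233 232]
 [232 231 239 210  67  74  71 158 236 238 235 235 235 235 235]
 [230 231 238 222 120  77 112 199 243 236 231 230 231 233 233]
 [230 231 233 200 129 146 147 156 205 238 234 231 231 230 231]
 [232 232 236 218 120  73  78  84 152 227 238 236 235 234 235]
 [230 232 233 240 219 124 116 101 111 151 211 243 240 239 241]
 [230 230 231 231 240 247 223 138 135 121 122 119 118 118 119]
 [231 230 231 232 233 233 237 242 219 136 136 127 132 133 133]
 [229 228 229 229 229 230 232 233 240 248 216 127 134 134 119]]
t 6.65 tcp [ 0.5166 -0.1528  0.1867] F [0.35 0.13 0.27] gap 11.4
```

```bash
python3 - <<'E'
from fit import *
S=d["side"]
for f in ((282.25,166.2),(282.3,166.5),(282.2,165.9)):
  a=onplane(S,f,.1093);print(a.round(4),(onplane(S,(282.76,168.72),.1)-a)[:2].round(4))
print(proj(S,[[.5168,-.1527,.1093]]))
E
```

```text
[ 0.5171 -0.1497  0.1093] [-0.0009 -0.0018]
[ 0.5161 -0.1484  0.1093] [ 0.0001 -0.0031]
[ 0.5181 -0.1511  0.1093] [-0.0019 -0.0005]
[[282.86286308 165.77237869]]
```

carry_out([
  [[0,0.09,0,0,0,0,5],[0.08,0.09,0,0,0,0,5],[0.16,0.09,0,0,0,0,5],[0.24,0.09,0,0,0,0,5],[0.24,0.09,0,0,0,0,5]],
], force=25)

```text
t: 7.15
tcp_pos: [0.5159, -0.1549, 0.1797]
tool_rot: [-0.707, -0.0, 0.707, 0.0]
force: [0.5, -0.2, -1.3]
finger_gap: 0.13
```

```bash
python3 - <<'E'
from h import *
m=np.mean([manip.snapshot("side")["image"].astype(float) for _ in range(2)],0)
cv2.imwrite("pics/s7.png",cv2.resize(m[150:185,260:310,::-1],None,fx=16,fy=16,interpolation=cv2.INTER_CUBIC))
st();print(m.mean(2)[160:174,277:292].round().astype(int))
E
```

```text
t 7.25 tcp [ 0.5162 -0.155   0.18  ] F [-0.09  0.24 -0.55] gap 11.4
[[234 235 236 234 172  70  81  69 173 249 236 234 238 240 233]
 [232 234 238 238 175  66  80  77 183 248 238 236 234 239 216]
 [232 232 236 234 171  67  80  78 180 247 236 235 234 236 240]
 [234 236 238 235 173  65  76  88 187 246 235 234 234 235 235]
 [232 233 238 238 177  71  81  88 187 243 234 234 234 234 232]
 [232 230 233 233 170  70  80  84 187 246 237 235 234 232 232]
 [232 231 235 227 150  72  81  84 184 246 237 235 235 235 235]
 [229 230 237 224 136  73  80  87 185 245 235 232 232 234 233]
 [230 231 232 194  81  70  80  85 172 245 238 234 232 233 233]
 [232 232 236 217 127  85  76  90 120 194 243 239 239 235 238]
 [230 230 233 238 239 191 122 117 112 127 118 178 228 157 177]
 [232 229 230 232 236 241 248 222 139 135 126 128 122 127 130]
 [232 230 233 231 232 232 233 236 246 222 123 130 134 134 134]
 [228 229 228 229 230 230 230 233 238 216 130 126 132 135 119]][ WARN:0@1.233] global loadsave.cpp:1063 imwrite_ Unsupported depth image for selected encoder is fallbacked to CV_8U.
```

View pics/s7.png

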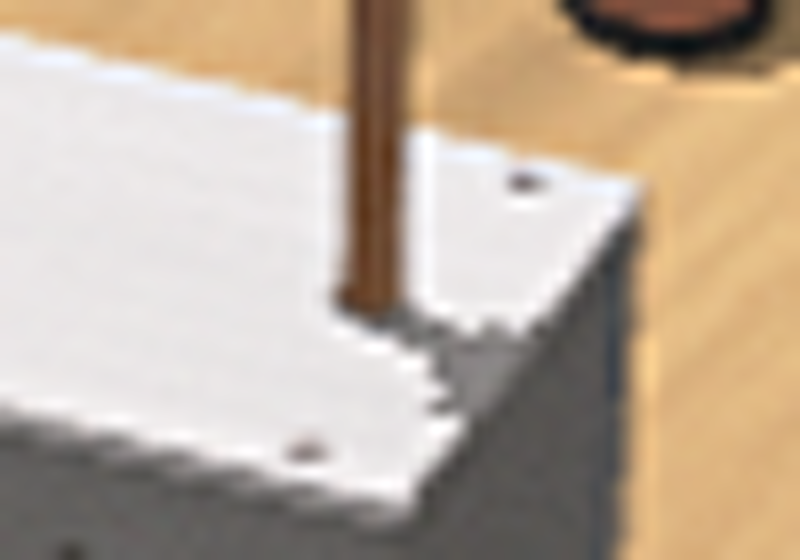

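The foot at (372,300) sits over the dark hole mouth. It needs about 0.6 mm towards +x, then a slow descent.

carry_out([
  [[0,0,-0.03,0,0,0,5],[0.04,0,-0.03,0,0,0,5],[0.08,0,-0.03,0,0,0,5],[0.12,0,-0.03,0,0,0,5],[0.16,0,-0.03,0,0,0,5]],
])

```text
t: 7.75
tcp_pos: [0.5174, -0.1552, 0.1768]
tool_rot: [0.707, -0.0, -0.707, 0.0]
force: [0.1, 0.1, 8.6]
finger_gap: 0.128
```

carry_out([
  [[0.02,0,0,0,0,0,5],[0.04,0,0,0,0,0,5],[0.06,0,0,0,0,0,5],[0.08,0,0,0,0,0,5],[0.08,0,0,0,0,0,5]],
])

```text
t: 8.25
tcp_pos: [0.5178, -0.156, 0.175]
tool_rot: [0.708, -0.001, -0.706, 0.001]
force: [0.1, -0.6, 0.6]
finger_gap: 0.129
```

carry_out([
  [[0.02,0,0,0,0,0,5],[0.04,0,0,0,0,0,5],[0.06,0,0,0,0,0,5],[0.08,0,0,0,0,0,5],[0.08,0,0,0,0,0,5]],
])

```text
t: 8.75
tcp_pos: [0.5174, -0.1557, 0.1722]
tool_rot: [0.707, -0.0, -0.707, 0.0]
force: [-0.0, -5.0, 2.1]
finger_gap: 0.129
```

```bash
python3 - <<'E'
from h import *
m=np.mean([manip.snapshot("side")["image"].astype(float) for _ in range(2)],0).astype(np.uint8)
cv2.imwrite("pics/s8.png",cv2.resize(m[150:185,260:310,::-1],None,fx=16,fy=16,interpolation=cv2.INTER_CUBIC))
s,Rm=st();print(s["ft_torque"]);print(m.mean(2)[160:174,277:292].round().astype(int))
E
```

```text
t 8.85 tcp [ 0.5173 -0.1556  0.1722] F [ 1.02 -4.87  1.  ] gap 10.8
[-1.06859642 -0.0399997  -0.00620585]
[[236 234 239 228 134  71  80  84 185 247 236 235 235 239 232]
 [231 235 241 231 135  73  82  84 187 246 237 235 235 238 214]
 [232 230 238 227 132  74  80  83 183 247 236 232 234 234 239]
 [235 235 240 227 134  74  75  83 189 245 236 234 234 234 235]
 [232 234 241 228 134  72  77 112 206 243 233 232 234 232 233]
 [230 231 238 224 132  70  77 110 207 244 236 235 234 233 233]
 [231 231 236 226 131  73  78 111 202 243 236 235 236 235 235]
 [228 231 238 221 117  73  76 109 203 243 234 231 231 233 237]
 [231 233 234 196  79  73  78 103 189 243 240 233 234 236 237]
 [233 231 235 215 112  86  81  75  95 178 243 241 242 245 209]
 [229 231 233 239 240 201 155 109 106 125 119 118 119 119 125]
 [232 230 230 233 234 241 248 224 138 140 140 128 130 131 137]
 [229 231 231 232 231 232 232 237 244 251 224 126 132 137 134]
 [228 229 229 230 231 230 230 235 213 123 120 129 137 134 122]]
```

View pics/s8.png

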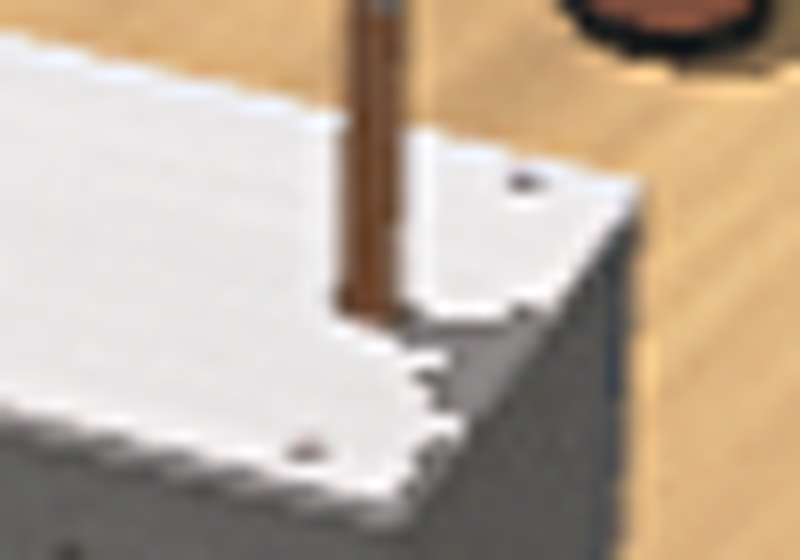

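The foot is in the mouth, and the wall pushes it towards -y. I shift y by -1 mm and continue.

carry_out([
  [[0,0.02,0,0,0,0,5],[0,0.04,0,0,0,0,5],[0.02,0.04,0,0,0,0,5],[0.04,0.04,0,0,0,0,5],[0.06,0.04,0,0,0,0,5]],
])

```text
t: 9.35
tcp_pos: [0.517, -0.156, 0.1707]
tool_rot: [0.707, -0.0, -0.707, -0.0]
force: [0.7, -3.7, 2.7]
finger_gap: 0.131
```

carry_out([
  [[0.02,0,0,0,0,0,5],[0.04,0,0,0,0,0,5],[0.06,0,0,0,0,0,5],[0.08,0,0,0,0,0,5],[0.08,0,0,0,0,0,5]],
])

```text
t: 9.85
tcp_pos: [0.517, -0.156, 0.1685]
tool_rot: [-0.707, 0.0, 0.707, 0.0]
force: [1.1, -4.4, 1.2]
finger_gap: 0.132
```

carry_out([
  [[0,0.02,0,0,0,0,5],[0,0.04,0,0,0,0,5],[0,0.06,0,0,0,0,5],[0.02,0.06,0,0,0,0,5],[0.02,0.06,0,0,0,0,5]],
])

```text
t: 10.35
tcp_pos: [0.5166, -0.157, 0.1678]
tool_rot: [-0.707, -0.0, 0.708, 0.001]
force: [1.4, -0.3, -0.4]
finger_gap: 0.129
```

carry_out([
  [[0.02,0,0,0,0,0,5],[0.04,0,0,0,0,0,5],[0.06,0,0,0,0,0,5],[0.08,0,0,0,0,0,5],[0.08,0,0,0,0,0,5]],
])

```text
t: 10.85
tcp_pos: [0.5166, -0.1573, 0.1659]
tool_rot: [-0.707, -0.0, 0.707, 0.0]
force: [-0.5, 0.2, -0.1]
finger_gap: 0.126
```

carry_out([
  [[0.03,0,0,0,0,0,5],[0.06,0,0,0,0,0,5],[0.09,0,0,0,0,0,5],[0.12,0,0,0,0,0,5],[0.12,0,0,0,0,0,5]],
])

```text
t: 11.35
tcp_pos: [0.5169, -0.1575, 0.163]
tool_rot: [-0.707, 0.0, 0.707, 0.0]
force: [0.6, 0.4, -0.2]
finger_gap: 0.133
```

carry_out([
  [[0.03,0,0,0,0,0,5],[0.06,0,0,0,0,0,5],[0.09,0,0,0,0,0,5],[0.12,0,0,0,0,0,5],[0.12,0,0,0,0,0,5]],
])

```text
t: 11.85
tcp_pos: [0.517, -0.1575, 0.16]
tool_rot: [-0.707, 0.0, 0.707, 0.0]
force: [0.2, 0.1, -0.3]
finger_gap: 0.129
```

carry_out([
  [[0.03,0,0,0,0,0,5],[0.06,0,0,0,0,0,5],[0.09,0,0,0,0,0,5],[0.12,0,0,0,0,0,5],[0.12,0,0,0,0,0,5]],
])

```text
t: 12.35
tcp_pos: [0.5169, -0.1575, 0.157]
tool_rot: [-0.707, 0.0, 0.707, 0.0]
force: [-0.4, -0.3, 0.2]
finger_gap: 0.125
```

carry_out([
  [[0.03,0,0,0,0,0,5],[0.06,0,0,0,0,0,5],[0.09,0,0,0,0,0,5],[0.12,0,0,0,0,0,5],[0.12,0,0,0,0,0,5]],
])

```text
t: 12.85
tcp_pos: [0.5169, -0.1575, 0.154]
tool_rot: [-0.707, 0.0, 0.707, 0.0]
force: [-1.0, -0.1, -0.5]
finger_gap: 0.132
```

carry_out([
  [[0.03,0,0,0,0,0,5],[0.06,0,0,0,0,0,5],[0.09,0,0,0,0,0,5],[0.12,0,0,0,0,0,5],[0.12,0,0,0,0,0,5]],
])

```text
t: 13.35
tcp_pos: [0.5169, -0.1575, 0.151]
tool_rot: [-0.707, 0.0, 0.707, 0.0]
force: [0.5, 0.2, 0.6]
finger_gap: 0.132
```

carry_out([
  [[0.03,0,0,0,0,0,5],[0.06,0,0,0,0,0,5],[0.09,0,0,0,0,0,5],[0.12,0,0,0,0,0,5],[0.12,0,0,0,0,0,5]],
])

```text
t: 13.85
tcp_pos: [0.5172, -0.1577, 0.1488]
tool_rot: [0.707, -0.0, -0.707, 0.0]
force: [-1.1, 0.4, 4.2]
finger_gap: 0.13
```

Contact with the catch at TCP z of about 0.149. I press on gently.

carry_out([
  [[0.03,0,0,0,0,0,5],[0.06,0,0,0,0,0,5],[0.09,0,0,0,0,0,5],[0.12,0,0,0,0,0,5],[0.12,0,0,0,0,0,5]],
])

```text
t: 14.35
tcp_pos: [0.5173, -0.1577, 0.1462]
tool_rot: [0.707, -0.0, -0.707, 0.0]
force: [-1.6, 0.6, 7.2]
finger_gap: 0.129
```

carry_out([
  [[0.03,0,0,0,0,0,5],[0.06,0,0,0,0,0,5],[0.08,0,0,0,0,0,5],[0.08,0,0,0,0,0,5],[0.08,0,0,0,0,0,5]],
])

```text
t: 14.85
tcp_pos: [0.5173, -0.1578, 0.1445]
tool_rot: [0.707, -0.0, -0.707, 0.0]
force: [-1.0, 1.4, 9.4]
finger_gap: 0.131
```

carry_out([
  [[0.02,0,0,0,0,0,5],[0.04,0,0,0,0,0,5],[0.04,0,0,0,0,0,5],[0.04,0,0,0,0,0,5],[0.04,0,0,0,0,0,5]],
])

```text
t: 15.35
tcp_pos: [0.5173, -0.1578, 0.1436]
tool_rot: [0.707, -0.0, -0.707, 0.0]
force: [-1.1, 0.8, 8.9]
finger_gap: 0.134
```

carry_out([
  [[0.02,0,0,0,0,0,5],[0.04,0,0,0,0,0,5],[0.04,0,0,0,0,0,5],[0.04,0,0,0,0,0,5],[0.04,0,0,0,0,0,5]],
])

```text
t: 15.85
tcp_pos: [0.517, -0.1578, 0.1421]
tool_rot: [0.707, -0.0, -0.707, 0.0]
force: [-1.1, -0.1, 7.1]
finger_gap: 0.132
```

```bash
python3 - <<'E'
from h import *
st()
m=manip.snapshot("side")["image"]
cv2.imwrite("pics/s9.png",cv2.resize(m[120:220,200:330,::-1],None,fx=6,fy=6,interpolation=cv2.INTER_CUBIC))
E
```

```text
t 15.85 tcp [ 0.517  -0.1578  0.1421] F [-1.14 -0.12  7.06] gap 11.3
```

View pics/s9.png

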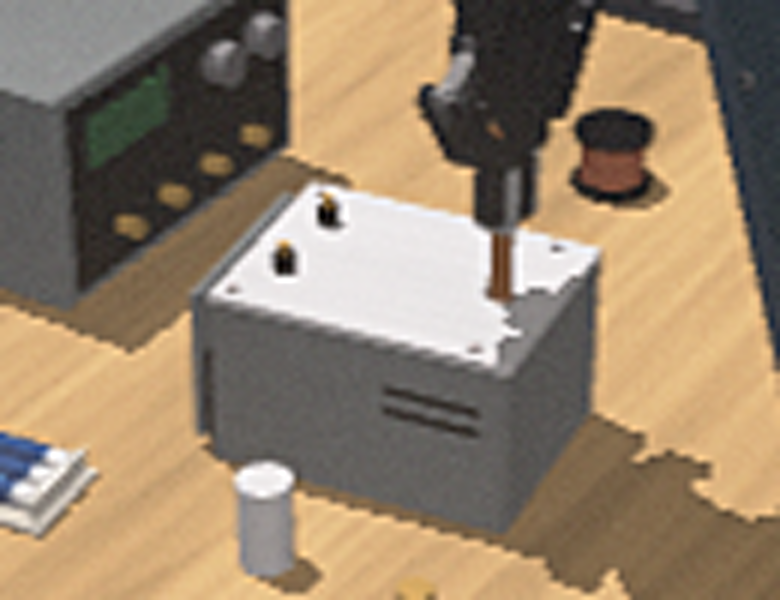

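The drawer front has started out at (205,370). I keep pressing, with a little more depth, and hold.

carry_out([
  [[0.02,0,0,0,0,0,5],[0.03,0,0,0,0,0,5],[0.03,0,0,0,0,0,5],[0.03,0,0,0,0,0,5],[0.03,0,0,0,0,0,5]],
])

```text
t: 16.4
tcp_pos: [0.517, -0.1578, 0.1414]
tool_rot: [0.707, -0.0, -0.707, 0.0]
force: [-1.8, -0.3, 6.7]
finger_gap: 0.132
```

carry_out([
  [[0,0,0,0,0,0,5],[0,0,0,0,0,0,5],[0,0,0,0,0,0,5],[0,0,0,0,0,0,5],[0,0,0,0,0,0,5]],
])

```text
t: 16.9
tcp_pos: [0.517, -0.1578, 0.1414]
tool_rot: [0.707, -0.0, -0.707, 0.0]
force: [-2.1, 0.2, 8.2]
finger_gap: 0.128
```

carry_out([
  [[0,0,0,0,0,0,5],[0,0,0,0,0,0,5],[0,0,0,0,0,0,5],[0,0,0,0,0,0,5],[0,0,0,0,0,0,5]],
])

```text
t: 17.4
tcp_pos: [0.517, -0.1578, 0.1414]
tool_rot: [0.707, -0.0, -0.707, 0.0]
force: [-1.6, 0.4, 6.5]
finger_gap: 0.131
```

carry_out([
  [[0,0,0,0,0,0,5],[0,0,0,0,0,0,5],[0,0,0,0,0,0,5],[0,0,0,0,0,0,5],[0,0,0,0,0,0,5]],
])

```text
t: 17.9
tcp_pos: [0.517, -0.1578, 0.1414]
tool_rot: [0.707, -0.0, -0.707, 0.0]
force: [-1.5, -0.8, 7.6]
finger_gap: 0.132
```

```bash
python3 - <<'E'
from h import *
st()
m=manip.snapshot("side")["image"]
cv2.imwrite("pics/s10.png",cv2.resize(m[120:220,200:330,::-1],None,fx=6,fy=6,interpolation=cv2.INTER_CUBIC))
E
```

```text
t 17.9 tcp [ 0.517  -0.1578  0.1414] F [-1.48 -0.83  7.59] gap 11.3
```

View pics/s10.png

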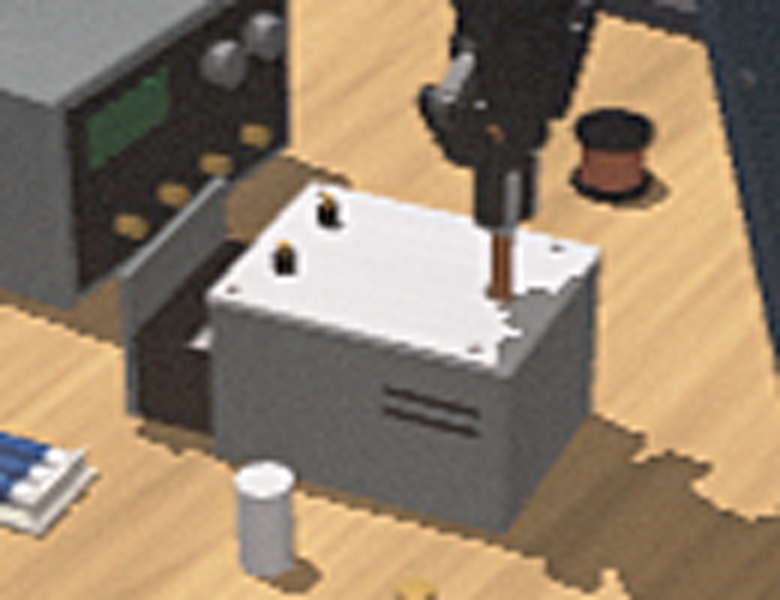

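The drawer is well out, its front at (125,340). I hold once more and check that it has stopped.

carry_out([
  [[0,0,0,0,0,0,5],[0,0,0,0,0,0,5],[0,0,0,0,0,0,5],[0,0,0,0,0,0,5],[0,0,0,0,0,0,5]],
])

```text
t: 18.45
tcp_pos: [0.517, -0.1578, 0.1414]
tool_rot: [0.707, -0.0, -0.707, 0.0]
force: [-2.0, -0.2, 7.9]
finger_gap: 0.129
```

```bash
python3 - <<'E'
from fit import *
old=cv2.imread("pics/s10.png")
m=manip.snapshot("side")["image"]
new=cv2.resize(m[120:220,200:330,::-1],None,fx=6,fy=6,interpolation=cv2.INTER_CUBIC)
print("mean diff drawer zone",np.abs(old[180:450,110:240].astype(float)-new[180:450,110:240]).mean(),"ref",np.abs(old[180:450,300:430].astype(float)-new[180:450,300:430]).mean())
S=d["side"]
# left-top corner of drawer front: box frame (80+o, 60, ~0.1)
q=[.5671,-.1515,.143];c,s=np.cos(q[2]),np.sin(q[2])
for o in(0,.018,.03,.05):
  X=.08+o;P=[[q[0]+c*X-s*.06,q[1]+s*X+c*.06,z+.0] for z in(.095,.01)]
  print(o,((proj(S,P)-[200,120]+.5)*6-.5).round(0).tolist())
E
```

```text
mean diff drawer zone 2.4614245014245015 ref 1.6080151946818613
0 [[212.0, 296.0], [217.0, 438.0]]
0.018 [[179.0, 288.0], [186.0, 429.0]]
0.03 [[158.0, 282.0], [165.0, 424.0]]
0.05 [[122.0, 273.0], [131.0, 414.0]]
```

The drawer front matches the 50 mm prediction of (122,273) and is stationary. I withdraw the dowel.

carry_out([
  [[-0.4,0,0,0,0,0,5],[-0.9,0,0,0,0,0,5],[-1.6,0,0,0,0,0,5],[-2.4,0,0,0,0,0,5],[-3.3,0,0,0,0,0,5]],
], force=30)

```text
t: 19.0
tcp_pos: [0.5167, -0.1573, 0.2239]
tool_rot: [-0.707, -0.0, 0.707, 0.0]
force: [-0.4, 0.0, 0.6]
finger_gap: 0.13
```

carry_out([
  [[0,0,0,0,0,0,5],[0,-2,0,0,0,0,5],[0,-4,0,0,0,0,5],[0,-6,0,0,0,0,5],[0,-8,0,0,0,0,5]],
])

```text
t: 19.5
tcp_pos: [0.5164, 0.0441, 0.2224]
tool_rot: [-0.707, 0.0, 0.707, 0.001]
force: [0.7, -0.2, 0.2]
finger_gap: 0.13
```

carry_out([
  [[0,-2,0.1,0,0,0,5],[0,-4,0.2,0,0,0,5],[0,-5.6,0.2,0,0,0,5],[0,-6.4,0.2,0,0,0,5],[0,-6.5,0.2,0,0,0,5]],
])

```text
t: 20.0
tcp_pos: [0.5112, 0.2076, 0.2223]
tool_rot: [-0.707, -0.001, 0.707, -0.001]
force: [-0.6, 0.6, -0.0]
finger_gap: 0.135
```

```bash
python3 - <<'E'
from fit import *
go([.511,.2068,.13],-np.pi/2)
m=np.mean([manip.snapshot("side")["image"].astype(float) for _ in range(2)],0).astype(np.uint8)
cv2.imwrite("pics/s11.png",cv2.resize(m[170:300,150:310,::-1],None,fx=5,fy=4.6,interpolation=cv2.INTER_CUBIC))
cv2.imwrite("pics/s11b.png",cv2.resize(m[195:275,185:240,::-1],None,fx=7.4,fy=7.4,interpolation=cv2.INTER_CUBIC))
go([.511,.2068,.13],-np.pi/2)
E
```

```text
t 20.0 tcp [0.5112 0.2076 0.2223] F [-0.58  0.56 -0.04] gap 11.6
shift [3.692 0.032 0.006]
turn [0.043 0.01  0.005]
t 20.1 tcp [0.5116 0.2052 0.2223] F [ 0.14 -0.01 -1.13] gap 11.3
shift [ 3.694 -0.068  0.019]
turn [ 0.014  0.014 -0.007]
```

View pics/s11.png

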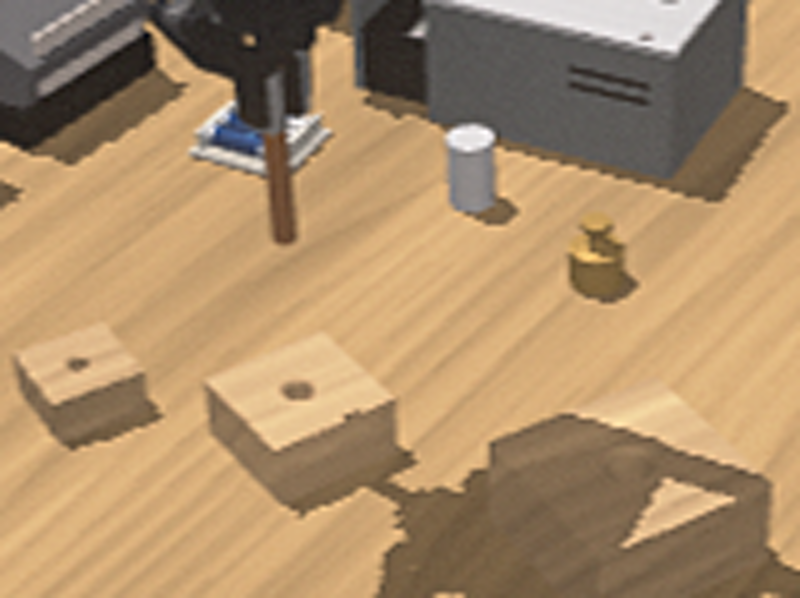

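View pics/s11b.png

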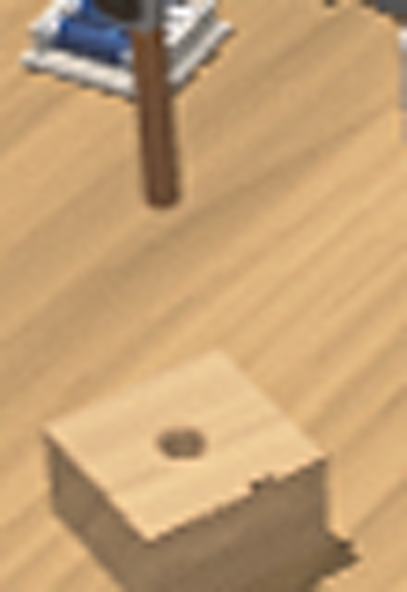

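The dowel is still straight in the grip, its foot at (162,200), with the stand hole at (181,442). I go down to just above the hole.

carry_out([
  [[0.8,-0.065,0,0,0,0,5],[1.8,-0.065,0,0,0,0,5],[2.8,-0.065,0,0,0,0,5],[3.8,-0.065,0,0,0,0,5],[3.8,-0.065,0,0,0,0,5]],
])

```text
t: 20.6
tcp_pos: [0.5097, 0.2043, 0.1249]
tool_rot: [-0.704, 0.002, 0.71, 0.0]
force: [-0.0, 0.1, 0.8]
finger_gap: 0.128
```

carry_out([
  [[0,0,0,0,0,0,5],[0,0,0,0,0,0,5],[0,0,0,0,0,0,5],[0,0,0,0,0,0,5],[0,0,0,0,0,0,5]],
])

```text
t: 21.1
tcp_pos: [0.5125, 0.2067, 0.1287]
tool_rot: [0.708, 0.0, -0.707, -0.0]
force: [-0.5, 0.3, -0.8]
finger_gap: 0.134
```

```bash
python3 - <<'E'
from fit import *
m=np.mean([manip.snapshot("side")["image"].astype(float) for _ in range(2)],0).astype(np.uint8)
cv2.imwrite("pics/s12.png",cv2.resize(m[225:275,185:235,::-1],None,fx=12,fy=12,interpolation=cv2.INTER_CUBIC))
go([.5115,.2068,.115],-np.pi/2)
E
```

```text
t 21.2 tcp [0.5123 0.2067 0.1283] F [-1.37  0.15  0.12] gap 10.9
shift [ 0.534 -0.003  0.031]
turn [-0.001 -0.008  0.002]
```

View pics/s12.png

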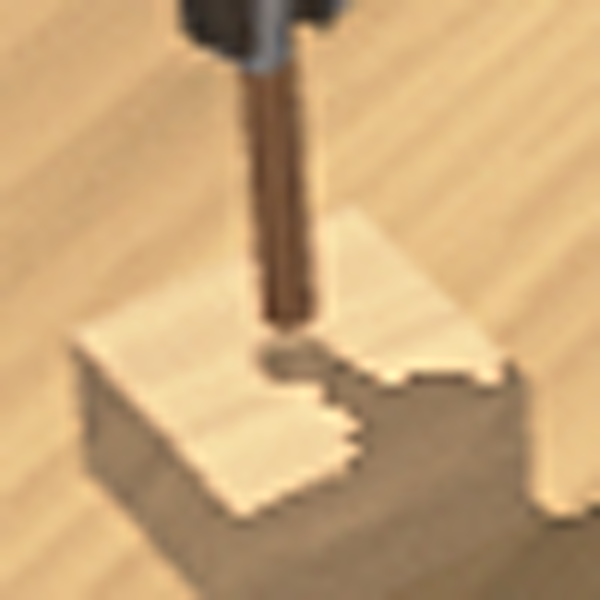

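The foot at (290,322) is directly above the hole at (291,360), which is about the drop expected for 11 mm of height. I descend slowly.

carry_out([
  [[0.1,0,0.02,0,0,0,5],[0.2,0,0.02,0,0,0,5],[0.3,0,0.02,0,0,0,5],[0.36,0,0.02,0,0,0,5],[0.4,0,0.02,0,0,0,5]],
])

```text
t: 21.7
tcp_pos: [0.5115, 0.2066, 0.1176]
tool_rot: [-0.707, 0.0, 0.707, 0.0]
force: [0.2, 0.0, -0.1]
finger_gap: 0.131
```

carry_out([
  [[0.04,0,0,0,0,0,5],[0.08,0,0,0,0,0,5],[0.12,0,0,0,0,0,5],[0.16,0,0,0,0,0,5],[0.16,0,0,0,0,0,5]],
])

```text
t: 22.2
tcp_pos: [0.5116, 0.2066, 0.1138]
tool_rot: [-0.707, 0.0, 0.707, 0.0]
force: [-0.3, -1.0, -0.6]
finger_gap: 0.129
```

carry_out([
  [[0.06,0,0,0,0,0,5],[0.12,0,0,0,0,0,5],[0.18,0,0,0,0,0,5],[0.24,0,0,0,0,0,5],[0.24,0,0,0,0,0,5]],
])

```text
t: 22.7
tcp_pos: [0.5115, 0.2065, 0.1076]
tool_rot: [-0.707, 0.0, 0.707, 0.0]
force: [-0.1, 0.6, 0.2]
finger_gap: 0.129
```

carry_out([
  [[0.06,0,0,0,0,0,5],[0.12,0,0,0,0,0,5],[0.18,0,0,0,0,0,5],[0.24,0,0,0,0,0,5],[0.24,0,0,0,0,0,5]],
])

```text
t: 23.2
tcp_pos: [0.5115, 0.2066, 0.1017]
tool_rot: [-0.707, 0.0, 0.707, 0.0]
force: [0.1, 0.1, -0.6]
finger_gap: 0.133
```

carry_out([
  [[0.06,0,0,0,0,0,5],[0.12,0,0,0,0,0,5],[0.18,0,0,0,0,0,5],[0.24,0,0,0,0,0,5],[0.24,0,0,0,0,0,5]],
])

```text
t: 23.7
tcp_pos: [0.5114, 0.2065, 0.0957]
tool_rot: [-0.707, 0.0, 0.707, 0.0]
force: [-0.0, -0.2, -0.4]
finger_gap: 0.128
```

carry_out([
  [[0.06,0,0,0,0,0,5],[0.12,0,0,0,0,0,5],[0.18,0,0,0,0,0,5],[0.24,0,0,0,0,0,5],[0.24,0,0,0,0,0,5]],
])

```text
t: 24.2
tcp_pos: [0.5115, 0.2065, 0.0897]
tool_rot: [-0.707, 0.0, 0.707, 0.0]
force: [-0.5, 0.2, -0.8]
finger_gap: 0.132
```

carry_out([
  [[0.04,0,0,0,0,0,5],[0.08,0,0,0,0,0,5],[0.1,0,0,0,0,0,5],[0.12,0,0,0,0,0,5],[0.12,0,0,0,0,0,5]],
])

```text
t: 24.7
tcp_pos: [0.5116, 0.2065, 0.0868]
tool_rot: [-0.707, 0.0, 0.707, 0.0]
force: [-0.4, -0.2, -1.3]
finger_gap: 0.128
```

carry_out([
  [[0.02,0,0,0,0,0,5],[0.04,0,0,0,0,0,5],[0.06,0,0,0,0,0,5],[0.06,0,0,0,0,0,5],[0.06,0,0,0,0,0,5]],
])

```text
t: 25.2
tcp_pos: [0.5117, 0.2066, 0.0855]
tool_rot: [0.707, -0.0, -0.707, -0.0]
force: [0.3, 0.9, 0.9]
finger_gap: 0.126
```

carry_out([
  [[0.02,0,0,0,0,0,5],[0.04,0,0,0,0,0,5],[0.04,0,0,0,0,0,5],[0.04,0,0,0,0,0,5],[0.04,0,0,0,0,0,5]],
])

```text
t: 25.7
tcp_pos: [0.512, 0.2066, 0.0854]
tool_rot: [0.707, -0.0, -0.707, -0.0]
force: [-1.4, 0.3, 7.9]
finger_gap: 0.132
```

It's on the bottom (Fz 7.9 N at the original height). I relax and release.

carry_out([
  [[-0.03,0,0,0,0,0,5],[-0.03,0,0,0,0,0,9],[-0.03,0,0,0,0,0,15],[-0.03,0,0,0,0,0,25],[-0.03,0,0,0,0,0,40]],
])

```text
t: 26.2
tcp_pos: [0.5115, 0.2065, 0.0849]
tool_rot: [-0.707, 0.0, 0.707, 0.0]
force: [-0.3, -0.3, -0.0]
finger_gap: 0.449
```

carry_out([
  [[0,0,0,0,0,0,60],[0,0,0,0,0,0,80],[0,0,0,0,0,0,80],[0,0,0,0,0,0,80],[0,0,0,0,0,0,80]],
])

```text
t: 26.7
tcp_pos: [0.5116, 0.2066, 0.0852]
tool_rot: [0.707, -0.0, -0.707, -0.0]
force: [0.3, -0.4, -0.0]
finger_gap: 0.94
```

carry_out([
  [[-0.6,0,0,0,0,0,80],[-1.4,0,0,0,0,0,80],[-2.4,0,0,0,0,0,80],[-3.6,0,0,0,0,0,80],[-4.8,0,0,0,0,0,80]],
])

```text
t: 27.2
tcp_pos: [0.5113, 0.2065, 0.206]
tool_rot: [-0.707, 0.0, 0.707, 0.0]
force: [0.8, 0.1, 0.4]
finger_gap: 0.934
```

carry_out([
  [[-0.6,1,0,0,0,0,80],[-1,2.6,0,0,0,0,80],[-1,4,0,0,0,0,80],[-1,4,0,0,0,0,80],[-1,4,0,0,0,0,80]],
])

```text
t: 27.7
tcp_pos: [0.5115, 0.106, 0.2303]
tool_rot: [-0.707, 0.001, 0.707, 0.001]
force: [0.5, -0.6, -0.0]
finger_gap: 0.937
```

```bash
python3 - <<'E'
from fit import *
st()
for n in("side","top"):
    m=manip.snapshot(n)["image"];cv2.imwrite(f"pics/{n}F.png",cv2.resize(m[:,:,::-1],(800,600),interpolation=cv2.INTER_CUBIC))
    if n=="side":cv2.imwrite("pics/sFc.png",cv2.resize(m[205:275,180:240,::-1],None,fx=8,fy=8,interpolation=cv2.INTER_CUBIC))
E
```

```text
t 27.7 tcp [0.5115 0.106  0.2303] F [ 0.51 -0.58 -0.02] gap 80.1
```

View pics/sideF.png

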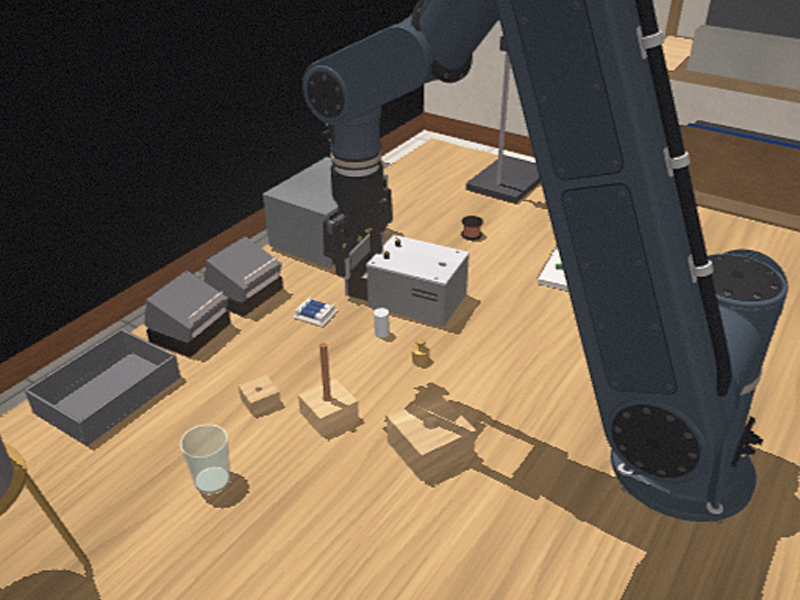

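View pics/topF.png

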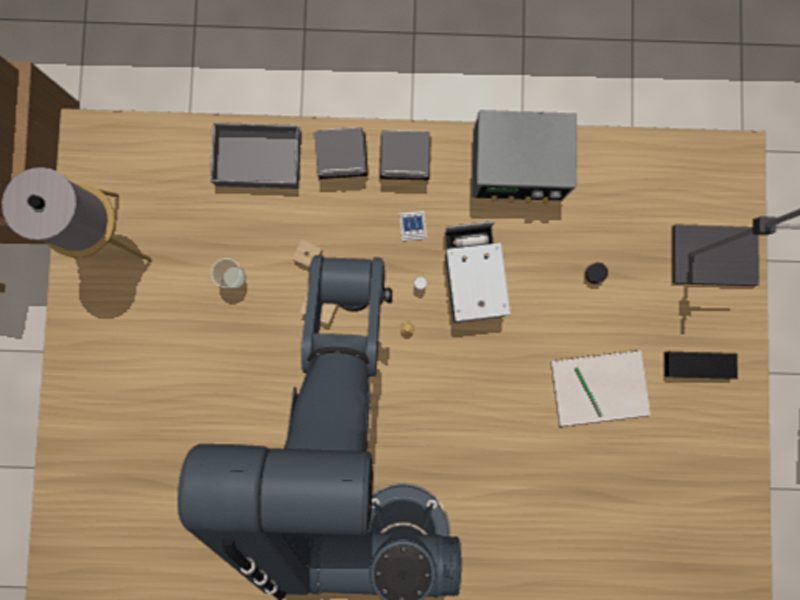

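View pics/sFc.png

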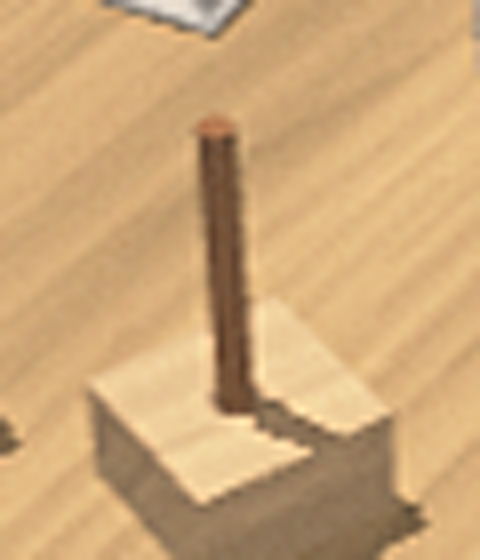

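The dowel stands in the middle stand at its original image position: its top is at (324,345) in the side view. The drawer is open (top view, 470,238), the bystanders haven't moved, and the arm is clear of everything.

```bash
python3 -c "
from h import *
print(manip.sign_off())"
```

```text
the job is handed in; nothing more can be done
None
```

The drawer is fully open and the dowel is back in the middle-sized stand, standing on the bottom of the hole and let go. I handed the job in at about 28 s.

- **Catch:** I felt it about 28 mm below the hole mouth and pressed it about 8 mm. The highest force I read was 9.4 N. I held it until the drawer front stopped at the place in the image predicted for 50 mm.
- **Dowel return:** it reached the bottom at the same height it was gripped at, with about 8 N on the tool. After release it showed upright at its original place in the image.
- **Bystanders and arm:** in the last pictures the bystanders are where they started, except that the arm hides part of the view. The arm is clear of everything, and the force reads about 0.

**Disagreements:** the two cameras differed by 4–6 mm in y, so I corrected using the held dowel as a reference. Even so, the dowel first rubbed the hole's edge (8.6 N down, then about 5 N sideways), until I shifted it about 2 mm towards -y. While I held the catch, the force read 7–8 N, a little under the roughly 9 N its spring figures suggest. I saw no sign that the dowel had slipped in the grip.

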